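# Nip up a chuck's lock ring with the two-pin face spanner

### The job

Take the two-pin spanner out of its rest, feel for the two holes in the face of the chuck's lock ring and seat both pins fully in them, then turn the ring clockwise (seen from above) until it comes up against its stop. Work gently: press and turn with well under 40 N on the ring, touch the ring with the spanner only, and stop when the stop is felt. Then lift the spanner off, stand it back in the slot of its rest as it was, and leave the other things on the table where they lie.

Things in the scene. Friction and masses are not known exactly. Their poses are not given: they have to be found in the camera images.
- chuck: Chuck fixed to the table: square grey foot 84 x 84 x 10 mm, round body, knurled steel lock ring on top (66 mm across, flat face 52 mm above the origin). Origin: centre of the foot's underside, on the ring's axis; z up, x, y along the foot's edges. The ring's face has two opposite round blind holes, 8 mm wide, 10 mm deep, 20 mm from the axis; find their direction by eye or feel.
- ring_face (a point): Point on the ring's axis at the height of the ring's upper face, 52 mm above the table; it belongs to the chuck's fixed body and has the axes of chuck, not those of the ring.
- lock_ring (a joint): Ring's turn in rad, growing clockwise from above; starts at 0 to 0.4, 1.2 is hard against the stop. Clocking differs from chuck to chuck: the line of the holes is the chuck's x axis turned counter-clockwise by 0.75 - value + c, c an unknown constant within +-0.3. Drag 0.22 N m, beyond the stop it is rigid (40 N on both pins together is 0.8 N m). It stays where it is left and does not sink.
- rest: Tool rest fixed to the table: grey block 96 (x) x 56 (y) x 16 mm, with one straight slot in its top, 52 mm long (x), 10 mm wide (y), 13 mm deep, midway in it. Origin: centre of its underside.
- rest_slot (a point): Middle of the slot's mouth, on the top of the rest, 16 mm above the table; axes as rest.
- spanner: Steel two-pin spanner, 81 mm high, about 0.18 kg, upright in the rest, x along the slot. Pins 6 mm thick, 10 mm long, tapered to 4 mm in the last 2.5 mm, down at x = +-20 mm; above them a head bar 54 (x) x 20 (y) x 10 mm, resting on the block; then a flat grip 30 (x) x 12 (y) mm from 20 to 75 mm up, to be pinched across y; cap 34 x 15 x 6 mm. Origin: midway between the pin tips.
- spanner_pins (a point): Point midway between the spanner's two pin tips. Axes as spanner; a half turn about z makes no difference.
- hexkey: Bystander: hex key with a yellow sleeve, 79 x 26 x 8 mm. Leave alone.
- block: Bystander: small cleaning block, 44 x 23 x 12 mm. Leave alone.
- waffle: Bystander: flat square chip box with clear lid, 50 x 50 x 14 mm. Leave alone.
- spanner_grip (a point): Centre of the spanner's flat grip, 50 mm above its pin tips (56 mm above the table while in the rest). Axes as spanner.
There are look-alikes about, which are no part of the job. What is shaped like the spanner but yellow is not meant. Leave any pink look-alike of the rest alone.

How it is judged:
On the way, in this order (a step that is already met when the one before it is completed fails the run):
1. both spanner pins are in the ring's holes, at least 7 mm deep (z of spanner_pins in the frame of chuck below 0.045 m and horizontal distance between spanner_pins and ring_face below 0.003 m), for 0.2 s.
2. with the pins in the holes, the ring is turned home against its stop (all of step 1 and value of joint lock_ring above 1.15 rad), for 0.2 s.
At the end, for the whole second after the job is handed in: The lock ring is within 0.05 rad of its stop, and the spanner is released and at rest upright in the rest's slot, pins down in the slot within 8 mm of its middle, head bar on the rest's top (within 3 mm) (value of joint lock_ring above 1.15 rad and z of spanner_pins in the frame of rest between 0.002 and 0.009 m and horizontal distance between spanner_pins and rest_slot below 0.008 m and angle between spanner's own z axis and vertical below 0.1 rad and linear speed of spanner below 0.02 m/s); the robot touches nothing.
It fails at once if the spanner bears on the ring or chuck with more than 40 N (contact force between spanner and chuck above 40 N).
It fails at once if the fingers or the arm touch the chuck or its ring (contact force between any of the fingers, the arm and chuck above 1 N).
It fails at once if the bystander hexkey is moved more than 20 mm (distance of hexkey from where it was at the start of the episode above 0.02 m).
It fails at once if the bystander block is moved more than 20 mm (distance of block from where it was at the start of the episode above 0.02 m).
It fails at once if the bystander waffle is moved more than 20 mm (distance of waffle from where it was at the start of the episode above 0.02 m).
It also fails if it takes over 67 s, if anything falls off the work surface, if the arm or the gripper's body presses on something with over 40 N, if the wrist force passes 120 N, or if a joint passes its speed limit or range.

### The arm

A 6-joint arm with a two-finger parallel gripper is mounted at the origin on the work surface; the furniture and walls round the work are solid. World frame = base frame: x ahead of the robot, y to its left, z up, the work surface at z = 0. Lengths are in m, angles in rad, forces in N, time in s.
With the tool pointing down it reaches from about 0.35 to 0.85 m from the base axis. Payload 8.1 kg.
Tool frame: the origin (TCP) lies between the finger pads; the fingertips stand 11 mm ahead of it and the grasp point (between the pads) lies 8 mm behind it (robot.tips_ahead is the distance from the TCP to the fingertips, in m); z points along the fingers, y is the line along which they close (so a half turn about z gives the same grasp; the last joint's range is limited). The gripper opens to 93 mm and grips with 3 to 60 N. Pads are 15 mm wide; open, the fingers measure 128 mm over their backs; the gripper's body (75 mm by 188 mm) begins 65 mm behind the grasp point.
Start: joints at [1.239, 0.13, 1.488, -0, 1.523, -0.085], TCP at [0.147, 0.582, 0.194] pointing down, gripper open.
Joint ranges: [-2.96, 2.96], [-0.89, 2.26], [0.02, 2.5], [-1.34, 4.48], [0, 2.73], [-2.66, 2.66]. Speed limits (rad/s): [2.39, 2.39, 2.79, 3.14, 3.14, 3.14].

### API

Orientations are given as a rotation vector (axis times angle).
In Python, from plant import robot gives the robot as it stands. The module is installed in compiled form; this text tells all that it offers.
- The arm moves only by the tool move_arm, never from a script. Its argument "deltas" is one flat list of numbers, 7 for each row, row after row: the shift along the tool's x, y, z in m, then the turn, a rotation vector about the tool's x, y, z in rad, then the opening, from 0 (shut) to 1 (fully open). A call has 1 to 12 rows; each row is the pose to reach, as a shift and turn from the pose commanded when the call began, along the tool's axes at that moment; what a row does not reach only later rows make up. A row lasts 1/8 s, in which the tool goes at most 62.5 mm and 10.7 degrees, less where a joint would pass 70% of its speed; a pose out of reach is approached as far as the arm can. A call with a gripper value outside its range is refused whole. The fingers move at their own pace and stop on an object; "squeeze" is the grip in N (left out, the last holds). Time passes only in rows, so rows that repeat a pose let the fingers close. It gives the time, the measured TCP pose, the force, the opening and the grip force at its end, in the units of the state.
- robot.read_state(): the state, without advancing time (a new reading comes with each control period).
- robot.read_camera(name): name is "scene" or "top" or "wrist"; returns (picture, depth): 480x640x3 uint8, red, green, blue; 480x640 float32, m along the optical axis (not along the pixel's ray), 0 where there is no reading.
- robot.camera_model(name): a dict with "K" (3x3 intrinsics, pixels), "k1" (the pictures are not rectified: a ray, as slopes to the right and down, at radius r is drawn at 1 + k1 r^2 times it, then the intrinsics apply), "R" (3x3) and "t" (3): a world point X has camera coordinates R X + t; the wrist camera has in their place "tool_from_camera" (4x4, takes a point from camera to tool coordinates, whose origin is the TCP and whose axes are the flange's). Camera axes: x right, y down, z forward; pixel columns grow to the right and rows downward; lengths in m; the calibration is good to about 2 mm. A picture is of the moment at which its call begins: read the wrist's pose just before it. camera_model takes no time and is no camera call.
- robot.close_job(): hands the job in; it is judged then, once.
Trained networks look in the newest picture that a camera, given by its name, has taken for a name from the list of things; names that differ only in an ending like _2 or _b are one class to them, and where a whole thing is asked for, a point or a joint stands for the part that bears it (a point fixed in the world has none). Each returns a list of dicts, best first, with "confidence" (0 to 1); they miss things now and then, are a little off and sometimes report something else, mostly with a low value. They report only what shows in the picture. A call takes as long as a camera call. They do not tell look-alikes from the thing itself.
- robot.recognise(camera, label): "uv" ([column, row] in pixels, amid what is visible of it).
The state is a dict: "t": time; "q": joint angles; "dq": joint speeds; "joint_torque": joint torques, N m; "tool_pos": TCP position; "orientation": TCP orientation; "force": force on the tool from outside, world axes, zero at the start; "wrist_torque": the same for the moment, N m; "opening": finger opening in m; "gripper_force": force on a finger pad.
Only numpy, scipy, OpenCV 4.12 (cv2) and the standard library are available. Lean on these libraries where they do the work, as an engineer would, in place of code of your own. Each camera call takes 0.05 s, during which the arm holds its last target. There are 200 camera calls.

## Working session

There is one attempt and no reset: what is moved stays moved. The work goes in short steps, Python scripts to look and compute and a tool call to move; the robot and the scene stay as the last step left them, time stands still between calls to the robot, and variables do not carry over. Pictures are saved under pics/ and viewed, at most 10 in all, crops included, and the job is handed in when it is done.

Besides the shell and the picture viewer there is one more tool, called as a command line: name --argument value ..., lists and objects as JSON in quotes. move_arm: Moves the arm, as the interface text tells. Its arguments: {"type":"object","properties":{"deltas":{"type":"array","items":{"type":"number"}},"squeeze":{"type":"number"}},"required":["deltas"]}

```bash
mkdir -p pics
cat > h.py <<'E'
import numpy as np, cv2
from scipy.spatial.transform import Rotation as Ro
from plant import robot
def snap(c,fn=None):
    s=robot.read_state(); im,d=robot.read_camera(c)
    if fn: cv2.imwrite('pics/'+fn,im[:,:,::-1])
    return s,im,d
def cam(c,s=None):
    m=robot.camera_model(c); K=np.array(m['K'])
    if 'R' in m: R=np.array(m['R']);t=np.array(m['t']); A=R.T; o=-R.T@t
    else:
        T=np.array(m['tool_from_camera']); W=Ro.from_rotvec(s['orientation']).as_matrix()
        A=W@T[:3,:3]; o=W@T[:3,3]+np.array(s['tool_pos'])
    return K,m['k1'],A,o
def rays(c,uv,s=None):
    K,k1,A,o=cam(c,s); uv=np.atleast_2d(uv).astype(float)
    p=np.c_[(uv[:,0]-K[0,2])/K[0,0],(uv[:,1]-K[1,2])/K[1,1]]; q=p.copy()
    for _ in range(10): q=p/(1+k1*(q**2).sum(1))[:,None]
    return o,np.c_[q,np.ones(len(q))]@A.T
def onz(c,uv,z,s=None):
    o,d=rays(c,uv,s); return o+d*((z-o[2])/d[:,2])[:,None]
def atd(c,uv,dep,s=None):
    o,d=rays(c,uv,s); return o+d*np.atleast_1d(dep)[:,None]
def proj(c,X,s=None):
    K,k1,A,o=cam(c,s); x=(np.atleast_2d(X)-o)@A; q=x[:,:2]/x[:,2:]
    q=q*(1+k1*(q**2).sum(1))[:,None]; return q*[K[0,0],K[1,1]]+[K[0,2],K[1,2]]
E
python3 - <<'E'
from h import *
for c in ['scene','top']:
    s,im,d=snap(c,c+'1.png')
    for l in ['chuck','lock_ring','rest','spanner','hexkey','block','waffle']:
        for r in robot.recognise(c,l):
            u,v=map(int,np.round(r['uv'])); z=d[v,u] if 0<=v<480 and 0<=u<640 else 0
            print(c,l,r['confidence'],u,v,np.round(atd(c,[u,v],z)[0],3))
print(robot.read_state())
E
```

```text
scene chuck 0.61 310 332 [ 0.459 -0.017  0.053]
scene lock_ring 0.86 307 323 [ 0.467 -0.033  0.052]
scene lock_ring 0.51 307 331 [ 0.464 -0.019  0.052]
scene rest 0.77 294 220 [ 0.541 -0.266  0.015]
scene rest 0.73 294 209 [ 0.541 -0.272  0.041]
scene spanner 0.76 365 208 [ 0.408 -0.293  0.048]
scene spanner 0.64 345 174 [ 0.459 -0.37   0.05 ]
scene spanner 0.55 295 208 [ 0.539 -0.272  0.045]
scene hexkey 0.74 332 278 [ 0.446 -0.152  0.01 ]
scene hexkey 0.68 259 250 [ 0.593 -0.19   0.007]
scene block 0.53 337 277 [ 0.437 -0.153  0.013]
scene block 0.34 294 210 [ 0.541 -0.272  0.038]
scene waffle 0.64 298 268 [ 0.511 -0.16   0.012]
scene waffle 0.43 300 208 [ 0.53  -0.276  0.042]
top chuck 0.71 245 218 [ 0.463 -0.049  0.052]
top lock_ring 0.87 240 216 [ 0.466 -0.041  0.054]
top rest 0.85 323 290 [ 0.335 -0.19   0.003]
top rest 0.83 376 186 [ 0.523 -0.279  0.058]
top rest 0.65 378 178 [ 0.532 -0.279  0.089]
top rest 0.39 247 222 [ 0.456 -0.053  0.053]
top spanner 0.88 432 225 [ 0.455 -0.372  0.084]
top spanner 0.83 376 180 [ 0.529 -0.276  0.087]
top block 0.81 304 233 [ 0.44  -0.153  0.014]
top waffle 0.76 312 195 [ 0.51  -0.166  0.014]
{'t': 0.8, 'q': array([ 1.23862367e+00,  1.30367326e-01,  1.48818455e+00,  8.79928421e-06,
        1.52300119e+00, -8.54066951e-02]), 'dq': array([ 2.64898007e-04, -5.81015821e-04, -2.26307278e-04,  1.05448460e-03,
       -9.20216886e-05,  1.12716385e-03]), 'joint_torque': array([ 8.75902606e-04, -5.59710395e+01, -4.92022848e+01,  7.71257048e-02,
        2.26279098e-02, -9.35671892e-05]), 'tool_pos': array([0.14654538, 0.58184458, 0.19386325]), 'orientation': array([-3.86636936e-01, -3.11770971e+00, -6.37007579e-05]), 'force': array([-0.67417539,  0.4785171 , -0.29381981]), 'wrist_torque': array([-0.00666749,  0.00231977, -0.00931258]), 'gripper_force': 0.0, 'opening': 0.09314880227534532}
```

Run:
```python
import cv2
a=cv2.imread('pics/top1.png');cv2.imwrite('pics/topc.png',cv2.resize(a[130:330,190:480],(800,552),interpolation=cv2.INTER_CUBIC))
```

```text
(no output)
```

View pics/scene1.png

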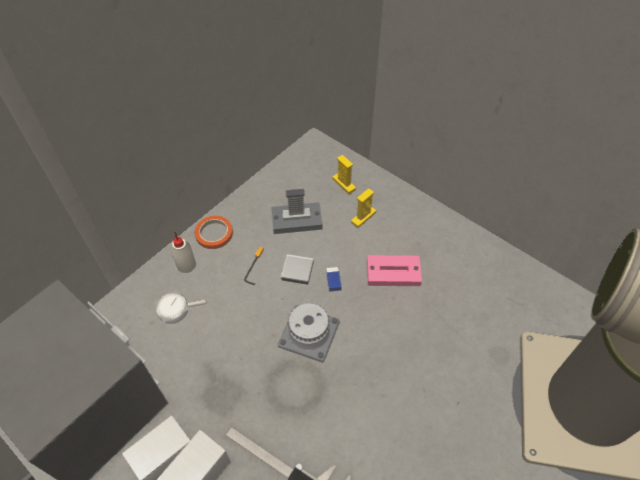

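View pics/topc.png

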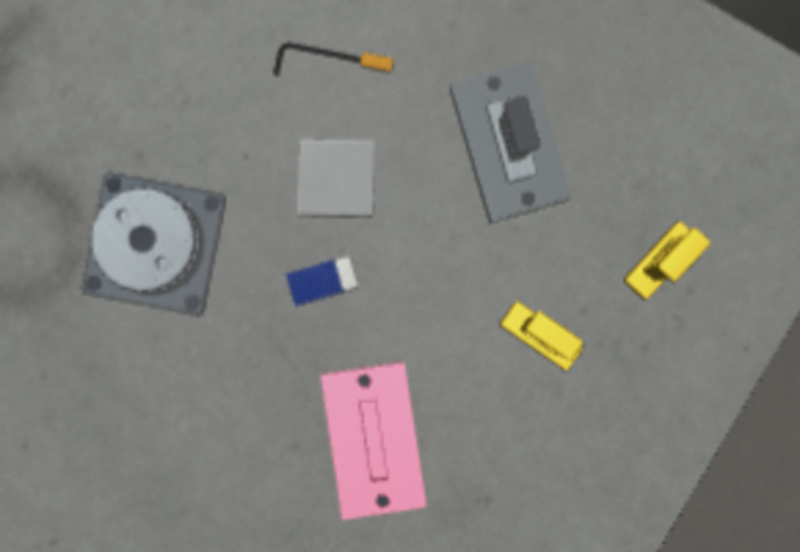

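The real spanner is the dark steel one in the grey rest, at scene (295,208) and top (376,182). It matches the description. The yellow ones at scene (345,174) and (365,208) and the pink rest at (394,270) are look-alikes. The ring's holes show at about top (235,208) and (248,225).

Run:
```python
from h import *
f=lambda x,y:[190+x/2.759,130+y/2.759]
h=onz('top',[f(123,215),f(161,263),f(142,238)],.052);print('holes',h.round(4))
print('chuck corners',onz('top',[f(107,173),f(225,192),f(203,315),f(82,293)],.010).round(4))
print('rest corners',onz('top',[f(450,88),f(535,64),f(570,199),f(492,222)],.016).round(4))
print('rest holes',onz('top',[f(494,83),f(529,199)],.016).round(4))
print('cap',onz('top',[f(505,100),f(527,96),f(540,152),f(517,159)],.087).round(4))
# height map of tall things
s,im,d=snap('scene')
v,u=np.mgrid[0:480:4,0:640:4]; dd=d[v,u].ravel()
P=atd('scene',np.c_[u.ravel(),v.ravel()],dd)[dd>0]
g=(P[:,2]>.06)
for x in np.arange(-.1,1.2,.1):
    print(round(x,1),[ (round(float(P[m,2].max()),2) if (m:=(abs(P[:,0]-x)<.05)&(abs(P[:,1]-y)<.05)).any() else -1) for y in np.arange(-.6,.85,.1)])
W=Ro.from_rotvec(robot.read_state()['orientation']).as_matrix();print(W.round(3));print(robot.camera_model('wrist'))
```

```text
holes [[ 0.4807 -0.0303  0.052 ]
 [ 0.4502 -0.0556  0.052 ]
 [ 0.4661 -0.0429  0.052 ]]
chuck corners [[ 0.5126 -0.0109  0.01  ]
 [ 0.5011 -0.091   0.01  ]
 [ 0.4179 -0.0781  0.01  ]
 [ 0.4312  0.0039  0.01  ]]
rest corners [[ 0.5727 -0.241   0.016 ]
 [ 0.5895 -0.2974  0.016 ]
 [ 0.4994 -0.3217  0.016 ]
 [ 0.4832 -0.2703  0.016 ]]
rest holes [[ 0.5764 -0.2703  0.016 ]
 [ 0.499  -0.2946  0.016 ]]
cap [[ 0.5524 -0.2709  0.087 ]
 [ 0.5551 -0.2844  0.087 ]
 [ 0.5206 -0.2927  0.087 ]
 [ 0.5161 -0.2788  0.087 ]]
-0.1 [-1, -1, -1, -1, -1, -1, 0.01, 0.01, -1, -1, -1, -1, -1, -1, -1]
0.0 [-1, -1, -1, -1, 0.0, 0.02, 0.27, 0.26, -1, -1, -1, -1, -1, -1, -1]
0.1 [-1, -1, -1, 0.0, 0.0, 0.37, 0.38, 0.22, -1, -1, -1, -1, -1, -1, -1]
0.2 [-1, -1, -0.0, 0.0, 0.0, 0.0, 0.0, 0.0, -0.0, -1, -1, -1, -1, -1, -1]
0.3 [-1, -1, 0.0, 0.0, 0.02, 0.0, 0.0, 0.0, 0.0, -1, -1, -1, -1, -1, -1]
0.4 [-1, 0.0, 0.08, 0.08, 0.02, 0.05, 0.05, 0.0, 0.01, -1, -1, -1, -1, -1, -1]
0.5 [-1, 0.0, 0.08, 0.09, 0.02, 0.05, 0.06, 0.0, 0.06, -1, -1, -1, -1, -1, -1]
0.6 [-1, -0.0, 0.0, 0.09, 0.02, 0.0, 0.0, 0.01, 0.07, -1, -1, -1, -1
[... 316 characters left out ...]
, -1]
1.1 [-1, -1, -1, -1, -1, -1, -0.04, -1, -0.38, -1, -1, -1, -1, -1, -1]
[[-0.97   0.244 -0.   ]
 [ 0.244  0.97   0.   ]
 [ 0.     0.    -1.   ]]
{'K': array([[431.75870277,   0.        , 316.40893853],
       [  0.        , 431.75870277, 240.38232339],
       [  0.        ,   0.        ,   1.        ]]), 'k1': -0.10254369946571276, 'tool_from_camera': array([[-3.91452402e-04, -9.65664663e-01, -2.59791465e-01,
         7.22632770e-02],
       [ 9.99999832e-01, -2.66815178e-04, -5.15022102e-04,
        -2.64761436e-04],
       [ 4.28022339e-04, -2.59791623e-01,  9.65664605e-01,
        -1.90432439e-01],
       [ 0.00000000e+00,  0.00000000e+00,  0.00000000e+00,
         1.00000000e+00]])}
```

move_arm --deltas '[-0.462,-0.529,-0.026,0,0,2.2,1,-0.462,-0.529,-0.026,0,0,2.2,1,-0.462,-0.529,-0.026,0,0,2.2,1,-0.462,-0.529,-0.026,0,0,2.2,1,-0.462,-0.529,-0.026,0,0,2.2,1,-0.462,-0.529,-0.026,0,0,2.2,1,-0.462,-0.529,-0.026,0,0,2.2,1,-0.462,-0.529,-0.026,0,0,2.2,1,-0.462,-0.529,-0.026,0,0,2.2,1,-0.462,-0.529,-0.026,0,0,2.2,1,-0.462,-0.529,-0.026,0,0,2.2,1,-0.462,-0.529,-0.026,0,0,2.2,1]'

```text
t: 2.35
tool_pos: [0.4662, -0.0475, 0.2199]
orientation: [2.958, 1.055, -0.0]
force: [-0.5, 0.3, -0.1]
opening: 0.0928
gripper_force: 0.0
```

move_arm --deltas '[0,0,0,0,0,0,1,0,0,0,0,0,0,1]'

```text
t: 2.6
tool_pos: [0.465, -0.0432, 0.2198]
orientation: [-2.952, -1.075, 0.0]
force: [-0.9, -0.6, 0.1]
opening: 0.0936
gripper_force: 0.0
```

Run:
```python
from h import *
s,im,d=snap('wrist')
print(s['tool_pos'],s['q'].round(3)); W=Ro.from_rotvec(s['orientation']).as_matrix();print(W.round(3))
p=proj('wrist',[[.466,-.044,.052]],s)[0];print(p)
for r in robot.recognise('wrist','lock_ring'): print(r, onz('wrist',r['uv'],.052,s))
u,v=p.astype(int); x0,y0=u-80,v-60
print(x0,y0); cv2.imwrite('pics/w1.png',cv2.resize(im[y0:y0+120,x0:x0+160,::-1],(800,600),interpolation=cv2.INTER_CUBIC))
np.save('w1.npy',im)
import pickle; pickle.dump(s,open('w1.pkl','wb'))
```

```text
[ 0.4650161  -0.04321526  0.21980635] [-0.203 -0.246  1.803  0.     1.585  0.67 ]
[[ 0.766  0.643 -0.   ]
 [ 0.643 -0.766  0.   ]
 [ 0.    -0.    -1.   ]]
[318.05513492 211.47313843]
{'uv': [315.6, 210.2], 'confidence': 0.93} [[ 0.46550566 -0.04170905  0.052     ]]
{'uv': [549.5, 304.3], 'confidence': 0.26} [[ 0.53773751 -0.26442089  0.052     ]]
238 151
```

View pics/w1.png

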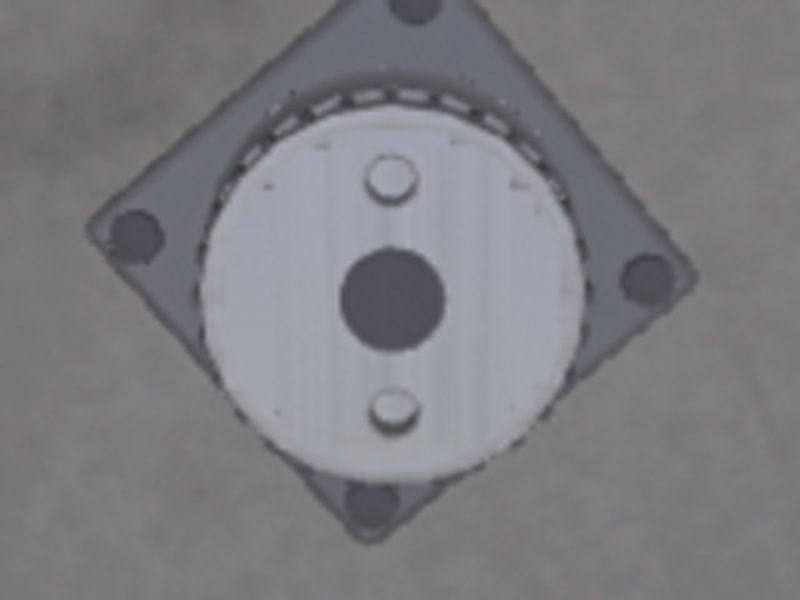

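The wrist view shows the ring with its holes at crop (391,180) and (394,411), and the central bore at (392,300).

Run:
```python
from h import *
import pickle; s=pickle.load(open('w1.pkl','rb'))
f=lambda x,y:[238+x/5-.4,151+y/5-.4]
h=onz('wrist',[f(391,179),f(394.5,410),f(392.5,299)],.052,s); print(h.round(4),h[:2].mean(0).round(4))
e=h[0]-h[1]; print(np.linalg.norm(e),np.degrees(np.arctan2(e[1],e[0])))
# ring rim ellipse
print(onz('wrist',[f(202,290),f(584,290),f(392,103),f(392,482)],.052,s).round(4))
c=onz('wrist',[f(90,230),f(697,277)],.01,s);print(c.round(4),c.mean(0))
```

```text
[[ 0.4811 -0.0289  0.052 ]
 [ 0.4511 -0.0548  0.052 ]
 [ 0.4656 -0.0421  0.052 ]] [ 0.4661 -0.0418  0.052 ]
0.03966181973365957 40.84101185713147
[[ 0.4462 -0.0165  0.052 ]
 [ 0.4876 -0.0659  0.052 ]
 [ 0.4909 -0.0209  0.052 ]
 [ 0.441  -0.0627  0.052 ]]
[[ 0.433   0.0045  0.01  ]
 [ 0.4995 -0.0886  0.01  ]] [ 0.46622389 -0.04204416  0.01      ]
```

move_arm --deltas '[-0.1,0.229,0,0,0,0.4,1,-0.1,0.229,0,0,0,0.4,1,-0.1,0.229,0,0,0,0.4,1,-0.1,0.229,0,0,0,0.4,1,-0.1,0.229,0,0,0,0.4,1,-0.1,0.229,0,0,0,0.4,1,-0.1,0.229,0,0,0,0.4,1]'

```text
t: 3.58
tool_pos: [0.5354, -0.2822, 0.2206]
orientation: [3.107, 0.465, 0.001]
force: [0.6, 0.6, -0.0]
opening: 0.093
gripper_force: 0.0
```

Run:
```python
from h import *
s,im,d=snap('wrist')
print(s['tool_pos'],s['q'].round(3)); W=Ro.from_rotvec(s['orientation']).as_matrix();print(W.round(3))
p=proj('wrist',[[.536,-.282,.052]],s)[0];print(p)
u,v=p.astype(int); x0,y0=u-100,v-75
print(x0,y0); cv2.imwrite('pics/w2.png',cv2.resize(im[y0:y0+150,x0:x0+200,::-1],(800,600),interpolation=cv2.INTER_CUBIC))
import pickle; pickle.dump((s,im,d),open('w2.pkl','wb'))
```

```text
[ 0.53543991 -0.28220382  0.22059684] [-0.57   0.134  1.436  0.     1.571  0.704]
[[ 0.956  0.293  0.001]
 [ 0.293 -0.956 -0.   ]
 [ 0.001  0.001 -1.   ]]
[316.10953619 211.04385772]
216 136
```

View pics/w2.png

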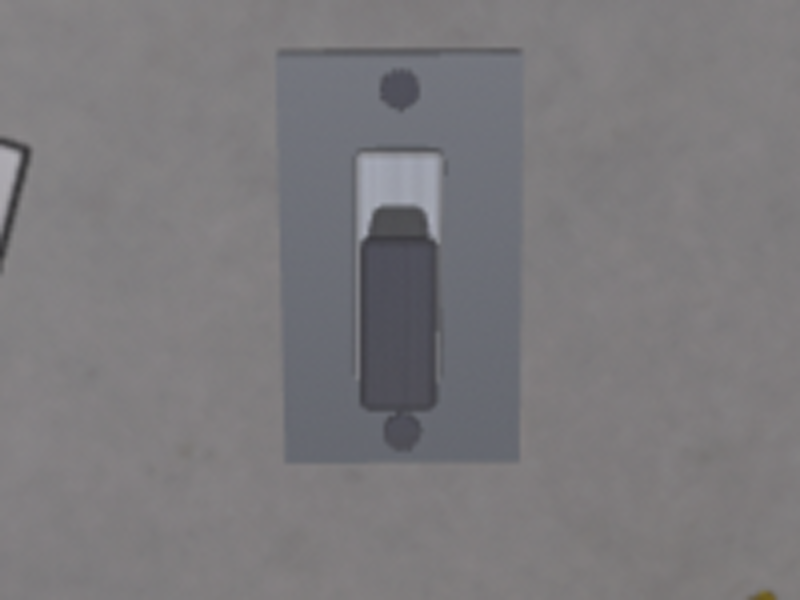

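This crop confirms the dark steel spanner upright in the grey rest: cap centre at (400,324), head bar 357–442 wide, rest screw holes at (400,89) and (402,431).

Run:
```python
from h import *
import pickle; s,im,d=pickle.load(open('w2.pkl','rb'))
f=lambda x,y:[216+x/4-.4,136+y/4-.4]
W=Ro.from_rotvec(s['orientation']).as_matrix()
def show(n,uv,z):
    P=onz('wrist',uv,z,s); print(n,P.round(4).tolist(),'mean',P.mean(0).round(4),'tool',((P.mean(0)-s['tool_pos'])@W).round(4)); return P
h=show('rest holes',[f(400,89),f(402,431)],.016); e=h[0]-h[1];print(np.degrees(np.arctan2(e[1],e[0])))
show('rest corners',[f(277,51),f(522,50),f(520,462),f(285,462)],.016)
c=show('cap corners',[f(362,239),f(437,239),f(437,409),f(362,409)],.087)
e=c[0]-c[3]+c[1]-c[2];print(np.degrees(np.arctan2(e[1],e[0])),np.linalg.norm(e)/2)
show('head far',[f(357,152),f(442,152)],.026)
for u,v in [(400,324),(400,180),(320,300)]:
    q=f(u,v); print(u,v,atd('wrist',q,d[int(q[1]),int(q[0])],s).round(4))
```

```text
rest holes [[0.576, -0.2693, 0.016], [0.4994, -0.2932, 0.016]] mean [ 0.5377 -0.2812  0.016 ] tool [ 0.0022 -0.0004  0.2046]
17.324935671617318
rest corners [[0.576, -0.2403, 0.016], [0.5924, -0.293, 0.016], [0.5003, -0.3224, 0.016], [0.4839, -0.2687, 0.016]] mean [ 0.5381 -0.2811  0.016 ] tool [ 0.0027 -0.0004  0.2046]
cap corners [[0.5519, -0.2692, 0.087], [0.5561, -0.2828, 0.087], [0.5243, -0.2927, 0.087], [0.5201, -0.2787, 0.087]] mean [ 0.5381 -0.2808  0.087 ] tool [ 0.0029 -0.0006  0.1336]
16.980995799172558 0.033259302065759895
head far [[0.5606, -0.264, 0.026], [0.5661, -0.2821, 0.026]] mean [ 0.5634 -0.2731  0.026 ] tool [ 0.0292 -0.0007  0.1946]
400 324 [[ 0.5385 -0.2808  0.0876]]
400 180 [[ 0.5574 -0.275   0.026 ]]
320 300 [[ 0.5239 -0.2657  0.0151]]
```

move_arm --deltas '[0.003,-0.0006,0.06,0,0,0,1,0.003,-0.0006,0.11,0,0,0,1,0.003,-0.0006,0.15,0,0,0,1,0.003,-0.0006,0.1726,0,0,0,1,0.003,-0.0006,0.1726,0,0,0,1,0.003,-0.0006,0.1726,0,0,0,0,0.003,-0.0006,0.1726,0,0,0,0,0.003,-0.0006,0.1726,0,0,0,0,0.003,-0.0006,0.1726,0,0,0,0,0.003,-0.0006,0.1726,0,0,0,0,0.003,-0.0006,0.1726,0,0,0,0]' --squeeze 50

```text
t: 5.0
tool_pos: [0.5378, -0.2825, 0.0472]
orientation: [-3.107, -0.461, 0.0]
force: [0.3, -0.9, 0.1]
opening: 0.0377
gripper_force: 0.0
```

move_arm --deltas '[0,0,0,0,0,0,0,0,0,0,0,0,0,0,0,0,0,0,0,0,0,0,0,0,0,0,0,0]'

```text
t: 5.5
tool_pos: [0.5378, -0.2825, 0.0472]
orientation: [-3.107, -0.461, 0.0]
force: [0.2, -0.2, 0.6]
opening: 0.0141
gripper_force: 50.0
```

Run:
```python
from h import *
s,im,d=snap('wrist')
print(s['tool_pos'],Ro.from_rotvec(s['orientation']).as_matrix().round(4),s['opening'],s['gripper_force'],s['force'],s['wrist_torque'])
p=proj('wrist',[[.538,-.281,.087]],s)[0];print(p)
cv2.imwrite('pics/w3.png',im[:,:,::-1])
```

```text
[ 0.53775617 -0.28245087  0.04716678] [[ 9.569e-01  2.906e-01 -1.000e-04]
 [ 2.906e-01 -9.569e-01  1.000e-04]
 [-1.000e-04 -1.000e-04 -1.000e+00]] 0.014124351253279582 49.998759627342224 [ 0.20914833 -0.23004531  0.60735665] [-0.08489088  0.14040176  0.029863  ]
[312.73605602 317.17017695]
```

move_arm --deltas '[0,0,-0.005,0,0,0,0,0,0,-0.03,0,0,0,0,0,0,-0.075,0,0,0,0,0,-0.05,-0.075,0,0,-0.1,0,0.0005,-0.1,-0.075,0,0,-0.2,0,0.001,-0.15,-0.075,0,0,-0.3,0,0.0016,-0.2,-0.075,0,0,-0.4,0,0.0016,-0.24,-0.075,0,0,-0.415,0,0.0016,-0.25,-0.075,0,0,-0.415,0,0.0016,-0.25,-0.075,0,0,-0.415,0,0.0016,-0.25,-0.075,0,0,-0.415,0,0.0016,-0.25,-0.075,0,0,-0.415,0]'

```text
t: 7.05
tool_pos: [0.4669, -0.0438, 0.1222]
orientation: [2.947, 1.089, -0.0]
force: [0.3, 0.3, -2.1]
opening: 0.0142
gripper_force: 50.0
```

Run:
```python
from h import *
s,im,d=snap('wrist')
print(s['tool_pos'],Ro.from_rotvec(s['orientation']).as_matrix().round(4),s['opening'],s['gripper_force'],s['force'],s['wrist_torque'])
cv2.imwrite('pics/w4.png',im[:,:,::-1])
import pickle; pickle.dump((s,im,d),open('w4.pkl','wb'))
```

```text
[ 0.46692371 -0.04383094  0.1221954 ] [[ 7.595e-01  6.505e-01 -2.000e-04]
 [ 6.505e-01 -7.595e-01 -2.000e-04]
 [-2.000e-04  0.000e+00 -1.000e+00]] 0.014159946917815538 49.99829113483429 [ 0.292968   0.2869825 -2.0635312] [-0.06943008  0.12380385 -0.05427271]
```

View pics/w4.png

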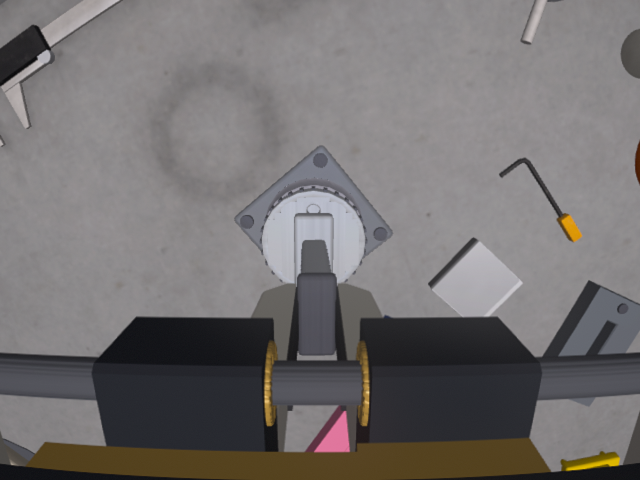

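The spanner is held, with the weight showing as -2.1 N. The head bar's far end is at (295–333, 213), and the ring's far hole peeks out at (314,209).

Run:
```python
from h import *
import pickle; s,im,d=pickle.load(open('w4.pkl','rb'))
W=Ro.from_rotvec(s['orientation']).as_matrix(); T=lambda P:np.array(P)@W.T+s['tool_pos']
zt=.0412 # pin tip below tcp
cap=[[x,y,zt-.081] for x in(-.017,.017) for y in (-.0075,.0075)]
head=[[.027,y,zt-.020] for y in (-.01,.01)]
print('ideal cap',proj('wrist',T(cap),s).round(1).tolist());print('head',proj('wrist',T(head),s).round(1).tolist())
print('measured hole at', onz('wrist',[[313.5,209.5]],.052,s), (onz('wrist',[[313.5,209.5]],.052,s)-s['tool_pos'])@W)
c=im[170:400,230:410,::-1]; cv2.imwrite('pics/w5.png',cv2.resize(c,(468,598),interpolation=cv2.INTER_CUBIC))
```

```text
ideal cap [[297.7, 358.0], [335.8, 358.0], [296.5, 276.7], [337.0, 276.7]]
head [[296.6, 216.2], [336.6, 216.2]]
measured hole at [[ 0.48155367 -0.02882281  0.052     ]] [[ 0.02089188 -0.00188174  0.07019018]]
```

View pics/w5.png

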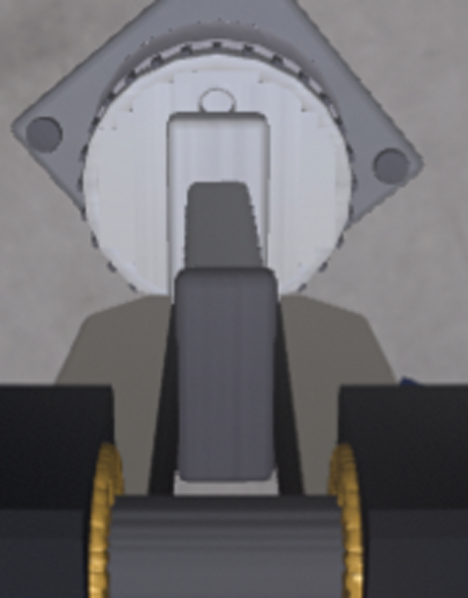

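move_arm --deltas '[-0.0007,-0.0012,0,-0.0205,0,0,0,-0.0007,-0.0012,0.015,-0.0205,0,0,0,-0.0007,-0.0012,0.024,-0.0205,0,0,0,-0.0007,-0.0012,0.024,-0.0205,0,0,0,-0.0007,-0.0012,0.024,-0.0205,0,0,0]'

```text
t: 7.72
tool_pos: [0.4654, -0.0424, 0.0982]
orientation: [2.928, 1.085, 0.011]
force: [-0.6, -0.5, -1.7]
opening: 0.0141
gripper_force: 50.0
```

move_arm --deltas '[0,0,0.002,0,0,0,0,0,0,0.004,0,0,0,0,0,0,0.005,0,0,0,0,0,0,0.006,0,0,0,0,0,0,0.006,0,0,0,0]'

```text
t: 8.35
tool_pos: [0.4654, -0.0425, 0.0922]
orientation: [2.928, 1.085, 0.011]
force: [-0.3, 0.4, -2.1]
opening: 0.0141
gripper_force: 50.0
```

move_arm --deltas '[0,0,0.001,0,0,0,0,0,0,0.002,0,0,0,0,0,0,0.002,0,0,0,0]'

```text
t: 8.72
tool_pos: [0.4654, -0.0425, 0.0901]
orientation: [2.928, 1.085, 0.011]
force: [0.0, 1.1, -0.8]
opening: 0.0143
gripper_force: 50.0
```

move_arm --deltas '[0,0,0.001,0,0,0,0,0,0,0.002,0,0,0,0,0,0,0.002,0,0,0,0]'

```text
t: 9.1
tool_pos: [0.4654, -0.0425, 0.0881]
orientation: [2.928, 1.085, 0.011]
force: [0.2, -0.0, -1.9]
opening: 0.0141
gripper_force: 50.0
```

move_arm --deltas '[0,0,0.001,0,0,0,0,0,0,0.002,0,0,0,0,0,0,0.003,0,0,0,0,0,0,0.003,0,0,0,0]'

```text
t: 9.6
tool_pos: [0.4655, -0.0425, 0.0851]
orientation: [2.928, 1.085, 0.011]
force: [0.0, 0.2, -2.6]
opening: 0.0143
gripper_force: 50.0
```

move_arm --deltas '[0,0,0.001,0,0,0,0,0,0,0.0015,0,0,0,0,0,0,0.0015,0,0,0,0]'

```text
t: 9.98
tool_pos: [0.4655, -0.0426, 0.0837]
orientation: [2.928, 1.085, 0.011]
force: [-0.3, -1.6, -0.9]
opening: 0.0139
gripper_force: 50.0
```

move_arm --deltas '[0,0,0.0005,0,0,0,0,0,0,0.0005,0,0,0,0]'

```text
t: 10.22
tool_pos: [0.4656, -0.0426, 0.0832]
orientation: [2.928, 1.085, 0.011]
force: [-0.5, 0.2, -2.1]
opening: 0.0141
gripper_force: 50.0
```

Run:
```python
from h import *
s,im,d=snap('wrist'); print(s['force'].round(2),s['wrist_torque'].round(3),s['tool_pos'],s['q'].round(3))
cv2.imwrite('pics/w6.png',cv2.resize(im[160:400,220:420,::-1],(500,600)))
```

```text
[-0.51  0.21 -2.12] [-0.053  0.113  0.016] [ 0.46557066 -0.04259403  0.08321519] [-0.19  -0.169  1.99  -0.013  1.305  0.674]
```

View pics/w6.png

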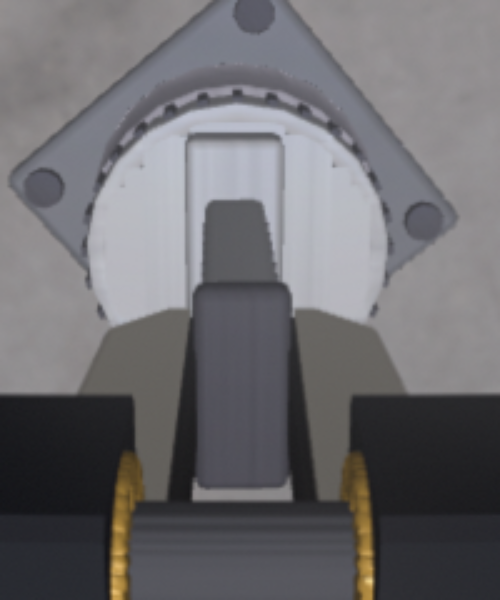

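Both pins are seated: the head bar is on the ring's face, no hole shows, and there are no side forces. Next is the turn about the ring's axis.

Run:
```python
from h import *
p=np.array([.0012,-.0008,.041])
for a in [.05,.1,.15,.2,.25,.3,.4,.5,.6,.7,.8]:
    r=a*np.array([0,-.0205,1]); print(a,(p-Ro.from_rotvec(r).apply(p)).round(4), r.round(4))
```

```text
0.05 [ 0.     -0.0001 -0.    ] [ 0.    -0.001  0.05 ]
0.1 [ 0.     -0.0001 -0.    ] [ 0.    -0.002  0.1  ]
0.15 [ 0.     -0.0002 -0.    ] [ 0.     -0.0031  0.15  ]
0.2 [ 0.     -0.0002 -0.    ] [ 0.     -0.0041  0.2   ]
0.25 [ 0.     -0.0003 -0.    ] [ 0.     -0.0051  0.25  ]
0.3 [ 0.0001 -0.0004 -0.    ] [ 0.     -0.0062  0.3   ]
0.4 [ 0.0001 -0.0005 -0.    ] [ 0.     -0.0082  0.4   ]
0.5 [ 0.0002 -0.0006 -0.    ] [ 0.     -0.0102  0.5   ]
0.6 [ 0.0002 -0.0007 -0.    ] [ 0.     -0.0123  0.6   ]
0.7 [ 0.0003 -0.0008 -0.    ] [ 0.     -0.0144  0.7   ]
0.8 [ 0.0004 -0.0008 -0.    ] [ 0.     -0.0164  0.8   ]
```

move_arm --deltas '[0,0,0,0,-0.0005,0.025,0,0,-0.0001,0,0,-0.001,0.05,0,0,-0.0001,0,0,-0.0015,0.075,0,0,-0.0001,0,0,-0.002,0.1,0,0,-0.0001,0,0,-0.002,0.1,0]'

```text
t: 10.9
tool_pos: [0.4656, -0.0426, 0.0833]
orientation: [2.978, 0.937, 0.01]
force: [0.8, -2.9, -2.0]
opening: 0.0146
gripper_force: 50.1
```

```bash
cat > st.py <<'E'
from h import *
s=robot.read_state(); W=Ro.from_rotvec(s['orientation']).as_matrix()
print(s['t'],s['force'].round(2),s['wrist_torque'].round(3),s['tool_pos'].round(4),'xang',np.arctan2(W[1,0],W[0,0]).round(4),s['opening'].round(4),s['q'][5])
E
python3 st.py
```

```text
Traceback (most recent call last):
  File "st.py", line 3, in <module>
    print(s['t'],s['force'].round(2),s['wrist_torque'].round(3),s['tool_pos'].round(4),'xang',np.arctan2(W[1,0],W[0,0]).round(4),s['opening'].round(4),s['q'][5])
                                                                                                                                 ^^^^^^^^^^^^^^^^^^
AttributeError: 'float' object has no attribute 'round'
```

```bash
sed -i "s/s\['opening'\].round(4)/s['opening']/" st.py; python3 st.py
```

```text
10.9 [ 0.79 -2.94 -2.03] [-0.426 -0.016  0.153] [ 0.4656 -0.0426  0.0833] xang 0.6094 0.014623964353119351 0.776737167171378
```

move_arm --deltas '[0,0,0,0,-0.0005,0.03,0,0,-0.0001,0,0,-0.0012,0.06,0,0,-0.0001,0,0,-0.002,0.1,0,0,-0.0002,0,0,-0.003,0.15,0,0,-0.0002,0,0,-0.004,0.2,0,0,-0.0002,0,0,-0.004,0.2,0]'

```text
t: 11.65
tool_pos: [0.4654, -0.0424, 0.0833]
orientation: [3.056, 0.634, 0.007]
force: [-0.0, -3.2, -2.0]
opening: 0.0145
gripper_force: 50.1
```

```bash
python3 st.py
```

```text
11.65 [-0.03 -3.2  -2.04] [-0.496  0.089  0.15 ] [ 0.4654 -0.0424  0.0833] xang 0.4092 0.01445721038206305 0.9801306023357172
```

move_arm --deltas '[0,0,0,0,-0.001,0.05,0,0,-0.0001,0,0,-0.002,0.1,0,0,-0.0002,0,0,-0.003,0.15,0,0,-0.0002,0,0,-0.004,0.2,0,0,-0.0003,0,0,-0.005,0.25,0,0,-0.0004,0,0,-0.006,0.3,0,0,-0.0004,0,0,-0.006,0.3,0]'

```text
t: 12.52
tool_pos: [0.4652, -0.0421, 0.0833]
orientation: [3.116, 0.172, 0.002]
force: [-0.3, -3.4, -0.7]
opening: 0.0141
gripper_force: 50.1
```

```bash
python3 st.py
```

```text
12.525 [-0.33 -3.38 -0.71] [-0.601  0.159  0.154] [ 0.4652 -0.0421  0.0833] xang 0.1105 0.014071039523140778 1.2823948035717498
```

move_arm --deltas '[0,0,0,0,-0.001,0.05,0,0,-0.0001,0,0,-0.002,0.1,0,0,-0.0002,0,0,-0.003,0.15,0,0,-0.0002,0,0,-0.003,0.15,0]'

```text
t: 13.02
tool_pos: [0.4652, -0.0419, 0.0833]
orientation: [3.12, -0.06, -0.0]
force: [0.5, -1.7, -1.4]
opening: 0.014
gripper_force: 50.1
```

```bash
python3 st.py
```

```text
13.025 [ 0.53 -1.7  -1.35] [-0.615  0.214  0.168] [ 0.4652 -0.0419  0.0833] xang -0.0388 0.013994198451411182 1.4327378091918481
```

move_arm --deltas '[0,0,0,0,-0.001,0.04,0,0,-0.0001,0,0,-0.002,0.08,0,0,-0.0002,0,0,-0.0025,0.12,0,0,-0.0002,0,0,-0.0035,0.16,0,0,-0.0002,0,0,-0.0035,0.16,0]'

```text
t: 13.65
tool_pos: [0.4652, -0.0417, 0.0832]
orientation: [3.106, -0.309, -0.003]
force: [-0.7, -2.7, -0.9]
opening: 0.0138
gripper_force: 50.1
```

```bash
python3 st.py
```

```text
13.65 [-0.69 -2.69 -0.91] [-0.704  0.281  0.167] [ 0.4652 -0.0417  0.0832] xang -0.1985 0.013761584964572766 1.5930531055814636
```

move_arm --deltas '[0,0,0,0,-0.0005,0.02,0,0,-0.0001,0,0,-0.001,0.04,0,0,-0.0001,0,0,-0.001,0.06,0,0,-0.0001,0,0,-0.001,0.06,0]'

```text
t: 14.15
tool_pos: [0.4653, -0.0415, 0.0832]
orientation: [3.095, -0.406, -0.004]
force: [-1.0, -1.6, -1.1]
opening: 0.0144
gripper_force: 50.1
```

```bash
python3 st.py
```

```text
14.15 [-1.03 -1.57 -1.11] [-0.655  0.34   0.224] [ 0.4653 -0.0415  0.0832] xang -0.2606 0.014424315184766216 1.6553656402962964
```

move_arm --deltas '[0,0,0,0,0,0.02,0,0,0,0,0,-0.0005,0.03,0,0,0,0,0,-0.0005,0.03,0]'

```text
t: 14.52
tool_pos: [0.4653, -0.0415, 0.0832]
orientation: [3.089, -0.452, -0.004]
force: [-1.1, -2.6, -0.0]
opening: 0.0142
gripper_force: 50.1
```

```bash
python3 st.py
```

```text
14.525 [-1.13 -2.63 -0.01] [-0.661  0.317  0.168] [ 0.4653 -0.0415  0.0832] xang -0.2906 0.014221150190122342 1.6852908346041577
```

move_arm --deltas '[0,0,0,0,0,0.02,0,0,0,0,0,-0.0005,0.03,0,0,0,0,0,-0.0005,0.03,0]'

```text
t: 14.9
tool_pos: [0.4652, -0.0415, 0.0832]
orientation: [3.081, -0.498, -0.004]
force: [-1.1, -2.2, -0.3]
opening: 0.0142
gripper_force: 50.1
```

```bash
python3 st.py
```

```text
14.9 [-1.07 -2.19 -0.26] [-0.675  0.353  0.176] [ 0.4652 -0.0415  0.0832] xang -0.3206 0.014215675696061079 1.7152335757260855
```

Still only the drag, so no stop yet. I'll carry on.

move_arm --deltas '[0,0,0,0,0,0.02,0,0,0,0,0,-0.0008,0.04,0,0,0,0,0,-0.0008,0.04,0]'

```text
t: 15.28
tool_pos: [0.4653, -0.0415, 0.0832]
orientation: [3.071, -0.56, -0.005]
force: [-0.5, -3.6, 0.9]
opening: 0.014
gripper_force: 50.1
```

```bash
python3 st.py
```

```text
15.275 [-0.52 -3.63  0.86] [-0.585  0.34   0.107] [ 0.4653 -0.0415  0.0832] xang -0.3609 0.01397586096628122 1.7553848340131395
```

move_arm --deltas '[0,0,0,0,0,0.02,0,0,0,0,0,-0.0008,0.04,0,0,0,0,0,-0.0008,0.04,0]'

```text
t: 15.65
tool_pos: [0.4653, -0.0415, 0.0832]
orientation: [3.059, -0.622, -0.005]
force: [-1.1, -3.2, 0.1]
opening: 0.0143
gripper_force: 50.1
```

```bash
python3 st.py
```

```text
15.65 [-1.09 -3.22  0.12] [-0.537  0.406  0.189] [ 0.4653 -0.0415  0.0832] xang -0.4009 0.014340773475495422 1.7951951156106836
```

move_arm --deltas '[0,0,0,0,0,0.02,0,0,0,0,0,-0.0008,0.04,0,0,0,0,0,-0.0008,0.04,0]'

```text
t: 16.02
tool_pos: [0.4653, -0.0415, 0.0832]
orientation: [3.046, -0.683, -0.006]
force: [-0.8, -2.4, 0.7]
opening: 0.0144
gripper_force: 50.1
```

```bash
python3 st.py
```

```text
16.025 [-0.81 -2.42  0.71] [-0.6    0.415  0.183] [ 0.4653 -0.0415  0.0832] xang -0.4409 0.014352020223145684 1.8350098564577095
```

move_arm --deltas '[0,0,0,0,0,0.015,0,0,0,0,0,-0.0006,0.03,0,0,0,0,0,-0.0006,0.03,0]'

```text
t: 16.4
tool_pos: [0.4653, -0.0415, 0.0832]
orientation: [3.036, -0.728, -0.007]
force: [-1.4, -2.7, -0.2]
opening: 0.0138
gripper_force: 50.3
```

```bash
python3 st.py
```

```text
16.4 [-1.39 -2.69 -0.17] [-0.538  0.488  0.285] [ 0.4653 -0.0415  0.0832] xang -0.4706 0.013846078274250486 1.8645713587985946
```

Torque rose to 0.285, which may be the stop. I'll go on in small steps.

move_arm --deltas '[0,0,0,0,0,0.01,0,0,0,0,0,0,0.015,0,0,0,0,0,0,0.015,0]'

```text
t: 16.77
tool_pos: [0.4653, -0.0415, 0.0832]
orientation: [3.03, -0.75, -0.006]
force: [-1.8, -2.6, 0.7]
opening: 0.0142
gripper_force: 50.7
```

```bash
python3 st.py
```

```text
16.775 [-1.77 -2.64  0.66] [-0.543  0.45   0.476] [ 0.4653 -0.0415  0.0832] xang -0.4854 0.014195182390571848 1.8793356591334534
```

The stop is felt: torque has climbed to 0.48 N m, above the ~0.17 of drag. I'll unload, then lift straight off.

move_arm --deltas '[0,0,0,0,0,0,0,0,0,0,0,0.0006,-0.03,0,0,0,0,0,0.0012,-0.06,0,0,0,0,0,0.0012,-0.06,0]'

```text
t: 17.27
tool_pos: [0.4652, -0.0414, 0.0831]
orientation: [3.052, -0.658, -0.006]
force: [-0.4, -2.0, 0.3]
opening: 0.0139
gripper_force: 50.0
```

```bash
python3 st.py
```

```text
17.275 [-0.37 -1.97  0.26] [-0.502  0.329  0.064] [ 0.4652 -0.0414  0.0831] xang -0.4249 0.01388997035069821 1.819116110864369
```

move_arm --deltas '[0,0,-0.001,0,0,0,0,0,0,-0.003,0,0,0,0,0,0.0001,-0.006,0,0,0,0,0,0.0002,-0.01,0,0,0,0,0,0.0003,-0.015,0,0,0,0,0,0.0005,-0.025,0,0,0,0,0,0.0008,-0.04,0,0,0,0,0,0.0008,-0.04,0,0,0,0]'

```text
t: 18.27
tool_pos: [0.4668, -0.0417, 0.1255]
orientation: [3.051, -0.659, 0.001]
force: [-0.1, -0.7, -2.2]
opening: 0.0139
gripper_force: 50.0
```

```bash
python3 st.py; python3 -c "
from h import *
s=robot.read_state();print(Ro.from_rotvec(s['orientation']).as_matrix().round(4))"
```

```text
18.275 [-0.08 -0.7  -2.2 ] [ 0.049  0.172 -0.059] [ 0.4668 -0.0417  0.1255] xang -0.4254 0.013862386940817855 1.8181001311364164
[[ 0.9109 -0.4127 -0.0038]
 [-0.4127 -0.9107 -0.0194]
 [ 0.0045  0.0193 -0.9998]]
```

Run:
```python
from h import *
s=robot.read_state(); W=Ro.from_rotvec(s['orientation'])
T=Ro.from_matrix(np.array([[.9569,.2906,0],[.2906,-.9569,0],[0,0,-1]]))
print((W.inv()*T).as_rotvec().round(4), W.inv().apply(np.array([.5378,-.2825,.1255])-s['tool_pos']).round(4))
```

```text
[ 0.0201  0.0026 -0.7203] [0.1641 0.19   0.0044]
```

move_arm --deltas '[0.028,0.032,0.0007,0.0034,0.0004,-0.12,0,0.056,0.064,0.0014,0.007,0.0008,-0.24,0,0.084,0.096,0.002,0.01,0.0012,-0.36,0,0.112,0.128,0.003,0.0134,0.0016,-0.48,0,0.14,0.16,0.004,0.017,0.002,-0.6,0,0.1641,0.19,0.0044,0.0201,0.0026,-0.7203,0,0.1641,0.19,0.0044,0.0201,0.0026,-0.7203,0,0.1641,0.19,0.0044,0.0201,0.0026,-0.7203,0,0.1641,0.19,0.0044,0.0201,0.0026,-0.7203,0]'

```text
t: 19.4
tool_pos: [0.5361, -0.2812, 0.1227]
orientation: [-3.106, -0.462, 0.006]
force: [0.4, 0.2, -2.1]
opening: 0.0141
gripper_force: 50.0
```

```bash
python3 st.py
python3 - <<'E'
from h import *
s,im,d=snap('wrist'); W=Ro.from_rotvec(s['orientation']).as_matrix(); T=lambda P:np.array(P)@W.T+s['tool_pos']
print(W.round(4)); zt=.0412
print('ideal cap',proj('wrist',T([[x,y,zt-.081] for x in(-.017,.017) for y in (-.0075,.0075)]),s).round(1).tolist());print('head',proj('wrist',T([[.027,y,zt-.020] for y in (-.01,.01)]),s).round(1).tolist())
cv2.imwrite('pics/w7.png',cv2.resize(im[160:400,220:420,::-1],(500,600),interpolation=cv2.INTER_CUBIC))
E
```

```text
19.4 [ 0.41  0.21 -2.12] [-0.023  0.152  0.032] [ 0.5361 -0.2812  0.1227] xang 0.2951 0.014067371650792148 0.7091425635785692
[[ 0.9568  0.2908 -0.004 ]
 [ 0.2908 -0.9568  0.0011]
 [-0.0035 -0.0022 -1.    ]]
ideal cap [[297.2, 358.0], [335.3, 358.0], [295.9, 276.7], [336.5, 276.7]]
head [[296.2, 216.2], [336.2, 216.2]]
```

View pics/w7.png

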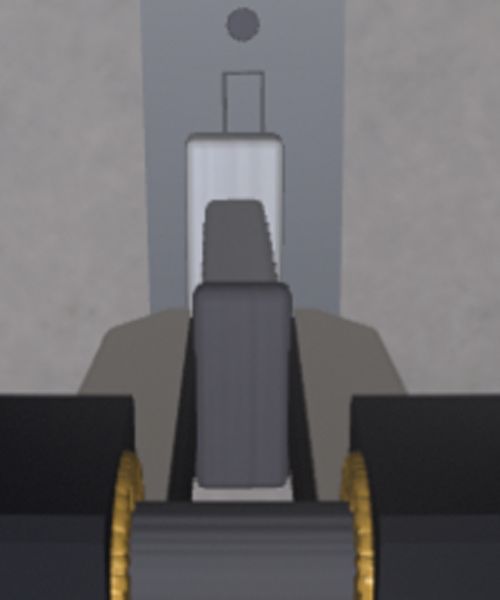

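The grip is unchanged from before (head bar and cap at the same pixels), and the slot lies straight ahead. I'll correct the ~2 mm offset and lower.

move_arm --deltas '[0.0014,0.0018,0.02,-0.0022,0.0035,0,0,0.0014,0.0018,0.04,-0.0022,0.0035,0,0,0.0014,0.0018,0.0555,-0.0022,0.0035,0,0,0.0014,0.0018,0.0555,-0.0022,0.0035,0,0,0.0014,0.0018,0.0555,-0.0022,0.0035,0,0]'

```text
t: 20.08
tool_pos: [0.5382, -0.2837, 0.0678]
orientation: [3.107, 0.461, 0.001]
force: [0.1, -0.1, -2.4]
opening: 0.014
gripper_force: 50.0
```

```bash
python3 st.py
python3 - <<'E'
from h import *
s,im,d=snap('wrist'); print(Ro.from_rotvec(s['orientation']).as_matrix().round(4))
cv2.imwrite('pics/w8.png',cv2.resize(im[60:400,220:420,::-1],(353,600),interpolation=cv2.INTER_CUBIC))
E
```

```text
20.075 [ 0.07 -0.12 -2.4 ] [-0.061  0.142 -0.032] [ 0.5382 -0.2837  0.0678] xang 0.2949 0.013978123087352643 0.7067710186636527
[[ 9.568e-01  2.906e-01  6.000e-04]
 [ 2.906e-01 -9.568e-01 -8.000e-04]
 [ 4.000e-04  9.000e-04 -1.000e+00]]
```

View pics/w8.png

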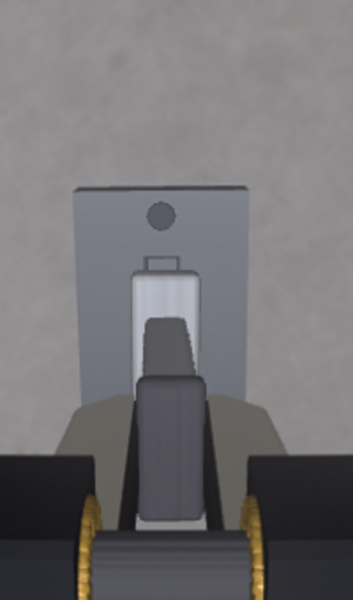

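move_arm --deltas '[0,-0.0012,0.004,0,0,0,0,0,-0.0012,0.009,0,0,0,0,0,-0.0012,0.012,0,0,0,0,0,-0.0012,0.014,0,0,0,0,0,-0.0012,0.014,0,0,0,0]'

```text
t: 20.75
tool_pos: [0.5374, -0.2823, 0.053]
orientation: [3.107, 0.461, -0.0]
force: [-0.2, 0.5, -1.9]
opening: 0.0141
gripper_force: 50.0
```

move_arm --deltas '[0,0,0.002,0,0,0,0,0,0,0.004,0,0,0,0,0,0,0.0055,0,0,0,0,0,0,0.0055,0,0,0,0]'

```text
t: 21.25
tool_pos: [0.5375, -0.2824, 0.0476]
orientation: [3.107, 0.461, -0.0]
force: [-0.6, -0.0, -1.9]
opening: 0.0136
gripper_force: 50.0
```

```bash
python3 st.py
```

```text
21.25 [-0.65 -0.03 -1.91] [-0.056  0.195 -0.009] [ 0.5375 -0.2824  0.0476] xang 0.2949 0.013568526107008504 0.7079945753050293
```

Now down to 0.0470 until contact shows, then open slowly.

move_arm --deltas '[0,0,0.0005,0,0,0,0,0,0,0.0005,0,0,0,0,0,0,0.0005,0,0,0,0.25,0,0,0.0005,0,0,0,0.4,0,0,0.0005,0,0,0,0.6,0,0,0.0005,0,0,0,0.8,0,0,0.0005,0,0,0,1,0,0,0.0005,0,0,0,1,0,0,0.0005,0,0,0,1,0,0,0.0005,0,0,0,1]'

```text
t: 22.5
tool_pos: [0.5376, -0.2825, 0.0473]
orientation: [3.107, 0.461, 0.0]
force: [0.4, 0.9, 0.4]
opening: 0.0886
gripper_force: 0.0
```

```bash
python3 st.py
```

```text
22.5 [0.36 0.94 0.36] [-0.067  0.115  0.067] [ 0.5376 -0.2825  0.0473] xang 0.2948 0.08863653300027441 0.7080277497448142
```

Released. I'll raise to viewing height, as in the first look at the rest.

move_arm --deltas '[0,0,-0.03,0,0,0,1,0,0,-0.08,0,0,0,1,0,0,-0.13,0,0,0,1,0,0,-0.173,0,0,0,1,0,0,-0.173,0,0,0,1,0,0,-0.173,0,0,0,1]'

```text
t: 23.25
tool_pos: [0.5373, -0.2822, 0.2196]
orientation: [3.107, 0.461, -0.0]
force: [0.3, -0.2, -0.1]
opening: 0.0929
gripper_force: 0.0
```

```bash
python3 st.py
python3 - <<'E'
from h import *
s,im,d=snap('wrist'); u,v=proj('wrist',[[.538,-.281,.052]],s)[0].astype(int); print(u,v)
a=cv2.resize(im[v-75:v+75,u-75:u+75,::-1],(600,600),interpolation=cv2.INTER_CUBIC)
s2,t,_=snap('top'); b=cv2.resize(t[190:245,212:267,::-1],(200,200),interpolation=cv2.INTER_CUBIC)
b=np.vstack([b,np.zeros((400,200,3),np.uint8)])
cv2.imwrite('pics/w9.png',np.hstack([a,b]))
W=Ro.from_rotvec(s['orientation']).as_matrix(); 
for n,x,y,z in [('cap',0,0,.087),('head',0,0,.026)]: pass
for vv in range(-12,13,4):
  P=atd('wrist',[u,v+vv],d[v+vv,u],s)[0]; print(P.round(4))
E
```

```text
23.25 [ 0.26 -0.23 -0.07] [-0.094  0.134  0.03 ] [ 0.5373 -0.2822  0.2196] xang 0.2949 0.09293241790626583 0.7079915332639208
315 210
[ 0.5536 -0.2763  0.0851]
[ 0.5507 -0.2772  0.0854]
[ 0.548  -0.278   0.0872]
[ 0.545  -0.2789  0.0867]
[ 0.5421 -0.2798  0.087 ]
[ 0.5389 -0.2807  0.0863]
[ 0.5364 -0.2815  0.0882]
```

View pics/w9.png

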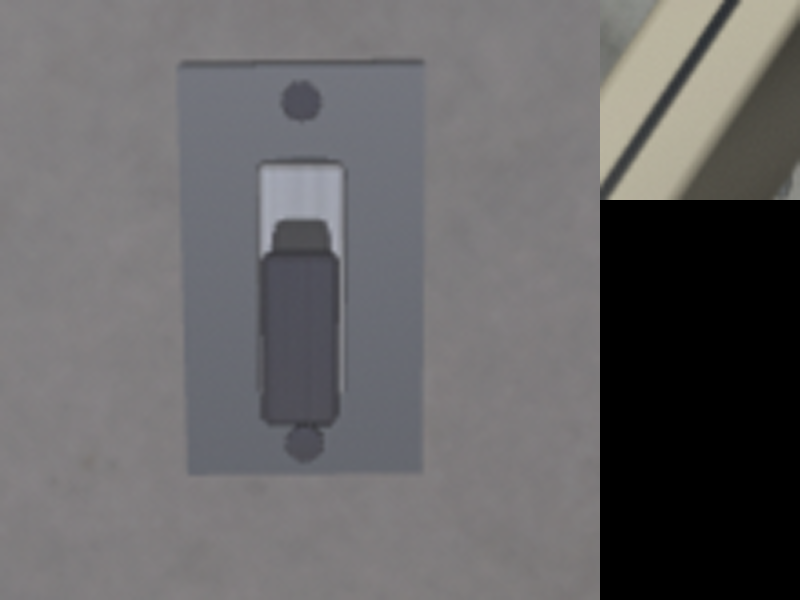

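The spanner stands upright and central in the slot, with its cap at 87 mm as before. I'm handing in.

```bash
python3 -c "
from plant import robot
print(robot.close_job())"
```

```text
the job is handed in; nothing more can be done
None
```

The job is handed in: both pins seated fully, the ring turned clockwise until its stop was felt (about 0.48 N m, roughly 24 N on the pins), and the spanner is back upright in its slot and released. The result of the judging was not shown, and the ring's final position is known from that torque, not from a picture.

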